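# Hang the parts basket in the drying cabinet

### The job

The watch parts in the long-handled basket have been washed: pick the basket up by its handle and hang it by its ring on the hook deep inside the low drying cabinet, tilting it to get under the front panel and over the hook's tip. The hook may sit anywhere along its rail, so feel for it gently, never pushing hard on the cabinet; keep the basket upright enough that nothing spills, and leave the other things on the bench alone. Let go, so that the basket hangs freely and still.

Things in the scene. Friction and masses are not known exactly. Their poses are not given: they have to be found in the camera images.
- cabinet: Low drying cabinet fixed on the bench, white frame, clear roof, sides and back: 195 deep (x) x 200 wide (y) x 186 high. x points from the open front to the back, z up; origin at bench level on its middle line, front plane at x -85, back at +110. Floor plate 12 thick, roof underside z 176, 10 mm corner posts. Thin rails under the roof beside the middle line (y 0) carry one hook.
- panel_edge (a point): Middle of the lower edge of the cabinet's white front panel (x -80, z 142 in the cabinet). The panel is 10 thick (x -85 to -75), as wide as the cabinet and reaches from z 142 to the top; below it the front is open. Cabinet's axes.
- hook_mid (a point): Where the top of the hook's tip is if its carriage stands mid-rail (x 0, y 0, z 140 in the cabinet). NOT measured: the real hook is up to 21 mm nearer the front or the back, different each time, and must be felt or seen. y and z are true. The carriage (14 x 26, underside z 163) is stiff and stays put under gentle pushes. Cabinet's axes.
- hook_seat (a point): Where the hook's seat is if the carriage stands mid-rail (x +7, y 0, z 121.5); it shifts with the hook. J-hook of 6 mm round steel wire: the shank comes straight down from the carriage, its axis 13.5 mm behind the tip's axis, turns to the front (lowest surface z 115.5) and up to the tip. Clear throat 7.5 mm. A ring pushed back above the tip meets the shank with its hole over the tip.
- basket_ring (a point): Centre of the oval steel ring at the far end of the basket's handle: 5 mm wire, hole 12.5 along x by 20 across, outside 22.5 x 30, lying level, 86 above the bench at first. x from handle to ring along the handle, z up. Hung by the ring's far side, the basket balances with its handle end lower, about 0.1 rad off level. Whole mass 0.1 to 0.21 kg.
- basket_grip (a point): Centre of the best place to hold the black straight handle: 140 from the ring's centre towards -x of the basket, level with the ring (86 above the bench at first). Handle 14 wide (y), 16 high (z), flat sides, from 45 to 165 from the ring's centre. Same axes as the ring.
- basket: The parts basket; origin under the centre of its open steel cup (48 across, 28 high, brass wheels inside), on the bench at first. Axes as the ring. Cup axis 12 beyond the ring's centre (+x); rim 58 and underside 86 below the ring's plane. Two thin wires at the sides (up to 25 from the middle) join cup and ring; between them there is room for the hook.
- jar: Bystander: glass jar 48 across, 55 high, origin under it.
- loupe: Bystander: black eye loupe 38 across, 34 high, origin under it.
- oiler: Bystander: white plastic bottle 36 across, 75 high, origin under it.
- driver: Bystander: screwdriver 130 long lying on the bench, along its x.
Mind the look-alikes: they are no part of the job. Of the things that look like the basket, the middle-sized one is meant.

How it is judged:
On the way, in this order (a step that is already met when the one before it is completed fails the run):
1. the basket is lifted off the bench (height (world z) of basket above 0.015 m), for 0.2 s.
2. the ring is inside the cabinet, behind the front panel (x of basket_ring in the frame of cabinet above -0.06 m and y of basket_ring in the frame of cabinet between -0.05 and 0.05 m and z of basket_ring in the frame of cabinet below 0.18 m), for 0.2 s.
At the end, for the whole second after the job is handed in: The basket hangs by its ring in the hook's seat: ring centre within 15 mm of the cabinet's middle line, 108 to 132 mm above the bench, 40 mm before to 35 mm behind the cabinet's origin, carried by the cabinet, under 0.4 rad off upright, at rest (30 mm/s, 0.5 rad/s), released (x of basket_ring in the frame of cabinet between -0.04 and 0.035 m and y of basket_ring in the frame of cabinet between -0.015 and 0.015 m and z of basket_ring in the frame of cabinet between 0.108 and 0.132 m and angle between basket's own z axis and vertical below 0.4 rad and contact force between basket and cabinet above 0.3 N and linear speed of basket below 0.03 m/s and angular speed of basket below 0.5 rad/s); the robot touches nothing.
It fails at once if the basket is pressed or knocked against the cabinet or its hook with more than 10 N (contact force between basket and cabinet above 10 N).
It fails at once if the robot pushes on the cabinet with more than 10 N (contact force between any of the fingers, the arm and cabinet above 10 N).
It fails at once if the basket is tipped more than 0.75 rad, so that parts spill (angle between basket's own z axis and vertical above 0.75 rad).
It fails at once if a bystander is moved by more than 30 mm (distance of any of jar, loupe, oiler, driver from where it was at the start of the episode above 0.03 m).
It also fails if it takes over 58 s, if anything falls off the work surface, if the arm or the gripper's body presses on something with over 40 N, if the wrist force passes 120 N, or if a joint passes its speed limit or range.

### The arm

A 6-joint arm with a two-finger parallel gripper is mounted at the origin on the work surface. World frame = base frame: x ahead of the robot, y to its left, z up, the work surface at z = 0. Lengths are in m, angles in rad, forces in N, time in s.
With the tool pointing down it reaches from about 0.325 to 0.75 m from the base axis. Payload 7.6 kg.
Tool frame: the origin (TCP) lies midway between the tips of the shut fingers; the grasp point (between the pads) lies 19 mm behind it (tcp_to_grasp is the distance from the TCP to the grasp point, in m); z points along the fingers, y is the line along which they close (so a half turn about z gives the same grasp; the last joint's range is limited). The gripper opens to 85 mm and grips with 20 to 120 N. Pads are 22 mm wide; open, the fingers measure 114 mm over their backs; the gripper's body (76 mm by 85 mm) begins 54 mm behind the grasp point. The pads swing forward as they close: fully open they stand 13 mm farther back than shut.
Start: joints at [-1.406, 0.052, 1.401, -0, 1.689, -0.07], TCP at [0.122, -0.511, 0.231] pointing down, gripper open.
Joint ranges: [-2.9, 2.9], [-0.91, 2.17], [0.12, 2.37], [-1.06, 4.2], [0.26, 2.73], [-2.93, 2.93]. Speed limits (rad/s): [2.57, 2.57, 3.01, 3.14, 3.14, 3.14].

### API

Orientations are given as [roll, pitch, yaw] about the fixed x, y, z axes, in that order (R = Rz(yaw) Ry(pitch) Rx(roll)).
In Python, from cell import observe, get_image, finish_job, outline_of, tip_of, tcp_to_grasp gives the robot as it stands.
- The arm moves only by the shell command python3 -m jog 'ROWS'. ROWS is JSON, one flat list of numbers, 7 for each row, row after row: the shift along the world's x, y, z in cm, then the turn, a rotation vector about the world's x, y, z in degrees, then the opening, from -1 (shut) to 1 (fully open). A call has 1 to 5 rows; each row is the pose to reach, as a shift and turn from the pose commanded when the call began; what a row does not reach only later rows make up. A row lasts 1/12 s, in which the tool goes at most 41.7 mm and 7.16 degrees, less where a joint would pass 70% of its speed; a pose out of reach is approached as far as the arm can. A call with a gripper value outside its range is refused whole. The fingers move at their own pace and stop on an object; the grip force is fixed at half the most. Time passes only in rows, so rows that repeat a pose let the fingers close. It gives the time, the measured TCP pose, the force, the opening and the grip force at its end, in the units of the state.
- observe(): the state, without advancing time (a new reading comes with each control period).
- get_image(name): name is "side" or "top"; returns a dict with "frame" (400x640x3 uint8, red, green, blue), "fx", "fy", "cx", "cy" (pixels), "view" (4x4, takes a point from world to camera coordinates). Camera axes: x right, y up, looking along -z (the intrinsics and any distortion apply to the point x, -y, -z); pixel columns grow to the right and rows downward; lengths in m; the calibration is good to about 2 mm. A picture is of the moment at which its call begins. There is no depth.
- finish_job(): hands the job in; it is judged then, once.
Trained networks look in a picture, given as the dict that the camera call returned (one of the last four; its "shot" number tells which), for a name from the list of things; names that differ only in an ending like _2 or _b are one class to them, and where a whole thing is asked for, a point or a joint stands for the part that bears it (a point fixed in the world has none). Each returns a list of dicts, best first, with "score" (0 to 1); they miss things now and then, are a little off and sometimes report something else, mostly with a low value. They report only what shows in the picture. A call takes as long as a camera call. They do not tell look-alikes from the thing itself.
- outline_of(query, picture): "mask" (400x640 bool, what is visible of it) and "box" ([left, top, right, bottom] in pixels, round what is visible of it).
- tip_of(query, picture): "position" ([column, row] in pixels: a listed point, or the origin of a listed thing).
The state is a dict: "t": time; "qpos": joint angles; "joint_vel": joint speeds; "joint_torque": joint torques, N m; "tcp_pos": TCP position; "tcp_rot": TCP orientation; "ft_force": force on the tool from outside, world axes, zero at the start; "wrist_torque": the same for the moment, N m; "opening": finger opening in m; "gripper_force": force on a finger pad.
Only numpy, scipy, OpenCV 4.12 (cv2) and the standard library are available. Lean on these libraries where they do the work, as an engineer would, in place of code of your own. Each camera call takes 0.05 s, during which the arm holds its last target. There are 200 camera calls.

## Working session

There is one attempt and no reset: what is moved stays moved. The work goes in short steps, Python scripts to look and compute and a shell command to move; the robot and the scene stay as the last step left them, time stands still between calls to the robot, and variables do not carry over. Pictures are saved under pics/ and viewed, at most 10 in all, crops included, and the job is handed in when it is done.

```bash
mkdir -p pics; ls
cat > h.py <<'E'
import numpy as np, cv2
from cell import observe, get_image, finish_job, outline_of, tip_of, tcp_to_grasp
def proj(p,P):
    c=P["view"]@np.append(p,1); x,y,z=c[0],-c[1],-c[2]
    return np.array([P["cx"]+P["fx"]*x/z,P["cy"]+P["fy"]*y/z])
def ray(uv,P):
    V=P["view"];R=V[:3,:3];o=-R.T@V[:3,3]
    d=np.array([(uv[0]-P["cx"])/P["fx"],-(uv[1]-P["cy"])/P["fy"],-1.]);d=R.T@d
    return o,d/np.linalg.norm(d)
def atz(uv,P,z):
    o,d=ray(uv,P);return o+d*(z-o[2])/d[2]
def tri(a,P,b,Q):
    o1,d1=ray(a,P);o2,d2=ray(b,Q)
    A=np.stack([d1,-d2],1);s=np.linalg.lstsq(A,o2-o1,rcond=None)[0]
    p,q=o1+s[0]*d1,o2+s[1]*d2;return (p+q)/2,np.linalg.norm(p-q)
def save(P,n): cv2.imwrite('pics/'+n,P["frame"][:,:,::-1])
E
python3 - <<'E'
from h import *
np.set_printoptions(precision=3,suppress=True)
P={n:get_image(n) for n in("top","side")}
cv2.imwrite('pics/a.png',np.vstack([P["top"]["frame"],P["side"]["frame"]])[:,:,::-1][::1]) 
save(P["top"],'top.png');save(P["side"],'side.png')
for n in P:
    p=P[n];print(n,{k:p[k] for k in p if k not in("frame",)})
    for q in["cabinet","panel_edge","hook_mid","hook_seat","basket_ring","basket_grip","basket","jar","loupe","oiler","driver"]:
        print(n,q,[(round(t["score"],2),np.round(t["position"],1)) for t in tip_of(q,p)])
E
```

```text
pics
top {'fx': 443.62765560285345, 'fy': 443.62765560285345, 'cx': 309.9488410602417, 'cy': 199.49244333515472, 'view': array([[-0.012, -1.   , -0.002,  0.009],
       [ 0.983, -0.012,  0.184, -0.546],
       [-0.184,  0.   ,  0.983, -1.129],
       [ 0.   ,  0.   ,  0.   ,  1.   ]]), 'shot': 1}
top cabinet [(0.78, array([281.6, 135.9]))]
top panel_edge [(0.72, array([283.9, 150.6]))]
top hook_mid []
top hook_seat [(0.47, array([282.7, 135.9]))]
top basket_ring [(0.81, array([400.6, 184.4])), (0.64, array([441.3, 122.6])), (0.58, array([444.5, 303.1]))]
top basket_grip [(0.94, array([499.2, 368.8])), (0.74, array([417.4,  94.6])), (0.6, array([384. , 232.9]))]
top basket [(0.87, array([437.1, 129.6])), (0.67, array([398.4, 184.9]))]
top jar [(0.57, array([379.5, 133. ]))]
top loupe [(0.58, array([161.5, 230.5]))]
top oiler [(0.54, array([468.5, 241.1]))]
top driver [(0.5, array([458.6, 165.6]))]
side {'fx': 480.5846793135868, 'fy': 480.5846793135868, 'cx': 315.04684275398597, 'cy': 203.28755192591294, 'view': array([[-0.732, -0.68 ,  0.024,  0.385],
       [ 0.413, -0.416,  0.81 , -0.312],
       [-0.541,  0.603,  0.586, -1.075],
       [ 0.   ,  0.   ,  0.   ,  1.   ]]), 'shot': 2}
side cabinet [(0.56, array([250.6, 215.6]))]
side panel_edge [(0.96, array([268.7, 184.9]))]
side hook_mid [(0.89, array([243.8, 177.7])), (0.31, array([249.8, 214.6]))]
side hook_seat []
side basket_ring [(0.66, array([354. , 172.1])), (0.6, array([334.3, 146.3]))]
side basket_grip [(0.85, array([529.1, 197.9])), (0.7, array([378.7, 197.7])), (0.63, array([307.6, 143.5]))]
side basket [(0.63, array([336.6, 159.1])), (0.59, array([350.4, 193.7]))]
side jar [(0.84, array([306.1, 181.3])), (0.7, array([248.3, 217.1]))]
side loupe [(0.58, array([208.1, 328.7]))]
side oiler [(0.56, array([419.5, 186.6]))]
side driver [(0.74, array([375.5, 167. ]))]
```

```bash
ls pics
```

```text
a.png
side.png
top.png
```

View pics/top.png

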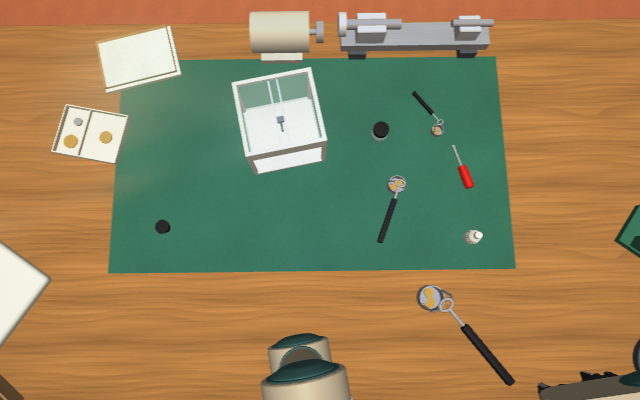

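View pics/side.png

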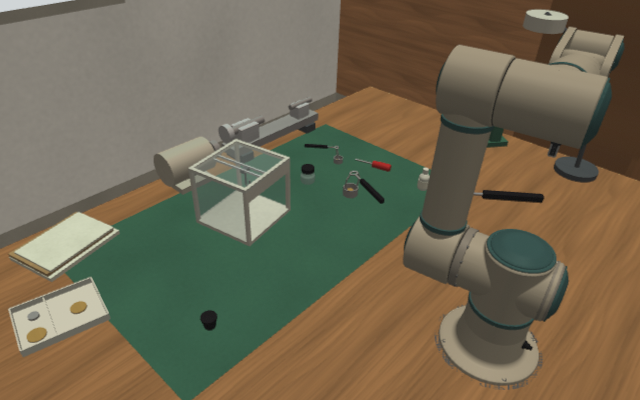

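Three look-alikes in the top view: small (437,128), middle (398,185, with its handle end at 381,240) and large (430,298). The middle-sized one on the mat, about 48 mm cup, fits the description. I'll confirm it in an enlarged crop and measure from there.

Run:
```python
from h import *
np.set_printoptions(precision=4,suppress=True)
T=get_image("top");S=get_image("side")
import pickle;pickle.dump((T,S),open('ts.pkl','wb'))
f=lambda P,x,y,w,h,k:cv2.resize(P["frame"][y:y+h,x:x+w],None,fx=k,fy=k,interpolation=cv2.INTER_CUBIC)
a=np.hstack([f(T,225,60,110,120,3.5),f(T,370,165,110,120,3.5)])[:,:770]
cv2.imwrite('pics/c1.png',a[:,:,::-1])
b=f(S,180,130,220,120,3.5);cv2.imwrite('pics/c2.png',b[:,:,::-1])
for r,g in(((400.6,184.4),(384,232.9)),((441.3,122.6),(417.4,94.6)),((444.5,303.1),(499.2,368.8))):
    R=atz(r,T,.086);G=atz(g,T,.086);print(R,G,np.linalg.norm(R-G))
print(tri((400.6,184.4),T,(354,172.1),S),tri((384,232.9),T,(378.7,197.7),S),tri((398.4,184.9),T,(350.4,193.7),S))
print(tri((283.9,150.6),T,(268.7,184.9),S),atz((281.6,135.9),T,0),atz((250.6,215.6),S,0))
for q in("jar","loupe","oiler","driver"):
    print(q,tri(tip_of(q,T)[0]["position"],T,tip_of(q,S)[0]["position"],S))
```

```text
[ 0.576  -0.2333  0.086 ] [ 0.4505 -0.1849  0.086 ] 0.13458570714153117
[ 0.7431 -0.3499  0.086 ] [ 0.8232 -0.2907  0.086 ] 0.09955324917240779
[ 0.2749 -0.3268  0.086 ] [ 0.1196 -0.4478  0.086 ] 0.1969537156472183
(array([ 0.577 , -0.2312,  0.0902]), np.float64(0.004352917049754799)) (array([ 0.4509, -0.1861,  0.0798]), np.float64(0.0006365329113070977)) (array([ 0.5961, -0.2458, -0.0068]), np.float64(0.002461163887487536))
(array([0.6479, 0.063 , 0.1502]), np.float64(0.00791050002786912)) [0.7406 0.0809 0.    ] [0.7298 0.0622 0.    ]
jar (array([ 0.6519, -0.2085,  0.0903]), np.float64(0.1280471145968286))
loupe (array([0.4789, 0.4029, 0.0016]), np.float64(0.0008759690316894429))Traceback (most recent call last):
  File "<stdin>", line 14, in <module>
IndexError: list index out of range
```

View pics/c1.png

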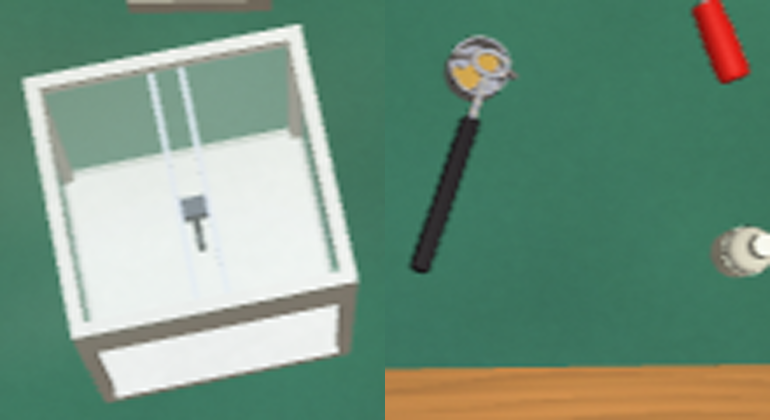

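View pics/c2.png

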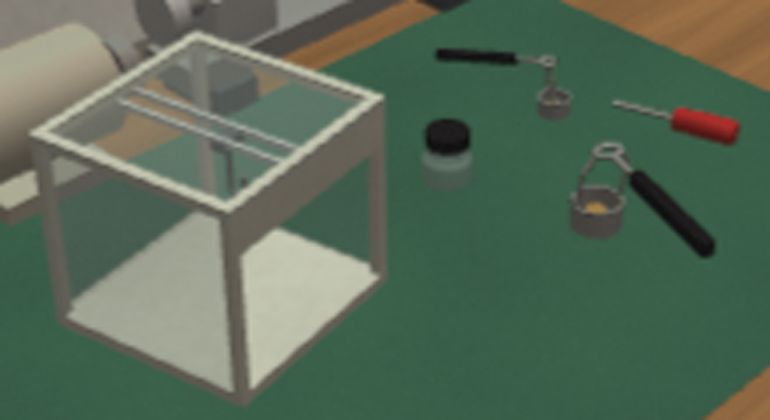

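The crop confirms it: the middle basket has its ring near top (398,184) and its handle end near (381,240). The cabinet's front panel faces the robot, and the hook's carriage is at about (280,120). Next I fit the cabinet pose, the basket pose and the hook offset.

```bash
cat > fit.py <<'E'
from h import *
import pickle
from scipy.optimize import least_squares
np.set_printoptions(precision=4,suppress=True)
T,S=pickle.load(open('ts.pkl','rb'))
c=lambda x,y:(225+x/3.5,60+y/3.5); s=lambda x,y:(180+x/3.5,130+y/3.5)
L,F,B=.1,-.085,.110
obs=[((B,L,.186),T,c(23,80)),((B,-L,.186),T,c(300,25)),((F,L,.186),T,c(74,340)),((F,-L,.186),T,c(359,281)),
((F,L,.186),S,s(229,213)),((F,-L,.186),S,s(385,96)),((B,-L,.186),S,s(195,32)),((B,L,.186),S,s(31,132)),
((F,L,0),S,s(242,405)),((F,-L,0),S,s(387,281)),((B,L,0),S,s(65,323))]
def W(q,p):
    cy,sy=np.cos(q[2]),np.sin(q[2]);return np.array([q[0]+cy*p[0]-sy*p[1],q[1]+sy*p[0]+cy*p[1],p[2]])
r=least_squares(lambda q:np.concatenate([proj(W(q,p),P)-u for p,P,u in obs]),[.72,.07,.2],loss='soft_l1')
q=r.x
if __name__=="__main__":
    print(q,np.degrees(q[2]));print(r.fun.reshape(-1,2))
    for h in(-.021,-.01,0,.01,.021):
        pts=[(h+.0135,0,.163),(h+.0135,0,.118),(h,0,.140)]
        print(h,[np.round((proj(W(q,p),T)-(225,60))*3.5) for p in pts],[np.round((proj(W(q,p),S)-(180,130))*3.5) for p in pts])
    # basket
    c2=lambda x,y:(370+(x-385)/3.5,165+y/3.5)
    ob=[((-.165,0,.086),T,c2(422,270)),((-.045,0,.086),T,c2(470,118)),((0,0,.086),T,c2(490,65)),((0,0,.086),S,s(609,151)),((-.165,0,.086),S,s(707,247)),((-.045,0,.086),S,s(634,178)),((.012,0,.02),S,s(598,215))]
    g=least_squares(lambda b:np.concatenate([proj(W(b,p),P)-u for p,P,u in ob]),[.576,-.233,-.37+0*3.14],loss='soft_l1')
    b=g.x;print('basket ring',b,np.degrees(b[2]));print(g.fun.reshape(-1,2));print('grip',W(b,(-.14,0,.086)))
    print('panel',W(q,(-.08,0,.142)),'hookmid',W(q,(0,0,.14)))
    from cell import observe;o=observe();print(o["tcp_pos"],o["tcp_rot"],o["ft_force"],tcp_to_grasp() if callable(tcp_to_grasp) else tcp_to_grasp, o["t"])
E
python3 fit.py
```

```text
[0.7283 0.0732 0.1958] 11.217925749510233
[[-0.1058 -0.3326]
 [-0.0432 -0.1667]
 [-0.4781 -0.0691]
 [-0.1914  0.2248]
 [ 0.4831 -0.415 ]
 [ 0.4042 -0.4204]
 [ 0.3696 -0.7349]
 [-0.3494  0.0323]
 [ 0.8671  0.6536]
 [ 0.2191 -0.1989]
 [-1.7378 -0.0697]]
-0.021 [array([196., 217.]), array([200., 239.]), array([202., 246.])] [array([234., 145.]), array([237., 193.]), array([249., 175.])]
-0.01 [array([193., 203.]), array([197., 225.]), array([199., 232.])] [array([223., 141.]), array([226., 189.]), array([238., 171.])]
0 [array([190., 190.]), array([195., 213.]), array([196., 219.])] [array([213., 137.]), array([217., 185.]), array([228., 167.])]
0.01 [array([188., 177.]), array([192., 200.]), array([193., 206.])] [array([203., 134.]), array([207., 181.]), array([218., 163.])]
0.021 [array([185., 163.]), array([189., 186.]), array([191., 192.])] [array([192., 130.]), array([196., 177.]), array([208., 159.])]
basket ring [ 0.5802 -0.2317 -0.3657] -20.951254943345194
[[-0.9772  0.4096]
 [ 0.1916  0.1248]
 [-0.079  -0.7213]
 [-0.1051 -0.2445]
 [ 1.0061  0.83  ]
 [ 0.2162 -0.6506]
 [-0.3258 -2.7625]]
grip [ 0.4494 -0.1816  0.086 ]
panel [0.6498 0.0577 0.142 ] hookmid [0.7283 0.0732 0.14  ]
[ 0.1222 -0.5106  0.2313] [3.1414 0.     0.2348] [ 0.9301 -0.1765  0.0344] 0.0187 1.6
```

Hook estimate is h ≈ −0.019 (near the front end of its travel). Moving to the handle.

```bash
python3 -m jog '[16,16,0,0,0,-17,0.3, 16,16,0,0,0,-17,0.3, 16,16,0,0,0,-17,0.3, 16,16,0,0,0,-17,0.3, 16,16,0,0,0,-17,0.3]'; python3 -m jog '[16.7,16.9,-8,0,0,-17.4,0.3, 16.7,16.9,-8,0,0,-17.4,0.3, 16.7,16.9,-8,0,0,-17.4,0.3, 16.7,16.9,-8,0,0,-17.4,0.3, 16.7,16.9,-8,0,0,-17.4,0.3]'; python3 -m jog '[0,0,0,0,0,0,0.3, 0,0,0,0,0,0,0.3]'
```

```text
t: 2.02
tcp_pos: [0.2668, -0.3654, 0.2314]
tcp_rot: [3.141, -0.0, -0.063]
ft_force: [1.3, -0.7, 0.6]
opening: 0.0553
gripper_force: 0.0
t: 2.43
tcp_pos: [0.3983, -0.2325, 0.1681]
tcp_rot: [3.141, -0.001, -0.366]
ft_force: [0.0, -0.4, 0.1]
opening: 0.0557
gripper_force: 0.0
t: 2.6
tcp_pos: [0.3979, -0.2325, 0.1676]
tcp_rot: [-3.141, 0.002, -0.362]
ft_force: [-0.2, -0.5, 0.9]
opening: 0.0556
gripper_force: 0.0
```

```bash
python3 -m jog '[5.1,5.1,-3,0,0,-0.2,0.3, 5.1,5.1,-3,0,0,-0.2,0.3, 5.1,5.1,-3,0,0,-0.2,0.3,5.1,5.1,-3,0,0,-0.2,0.3]'
python3 - <<'E'
from h import *
np.set_printoptions(precision=4,suppress=True)
T=get_image("top");S=get_image("side");o=observe();print(o["tcp_pos"],o["tcp_rot"])
a=np.hstack([cv2.resize(P["frame"][y:y+110,x:x+105],None,fx=3.7,fy=3.7,interpolation=cv2.INTER_CUBIC) for P,x,y in((T,340,150),(S,320,120))])
cv2.imwrite('pics/d.png',a[:,:,::-1])
print(proj(o["tcp_pos"],T),proj((.4494,-.1816,.086),T),proj((.4494,-.1816,.086),S))
E
```

```text
t: 2.93
tcp_pos: [0.4482, -0.1833, 0.1381]
tcp_rot: [3.141, 0.001, -0.368]
ft_force: [-0.5, -0.7, -0.6]
opening: 0.0554
gripper_force: 0.0
[ 0.448  -0.1844  0.1393] [ 3.1408 -0.0011 -0.3704]
[387.4266 231.5078] [382.7214 233.3296] [378.273  196.7787]
```

View pics/d.png

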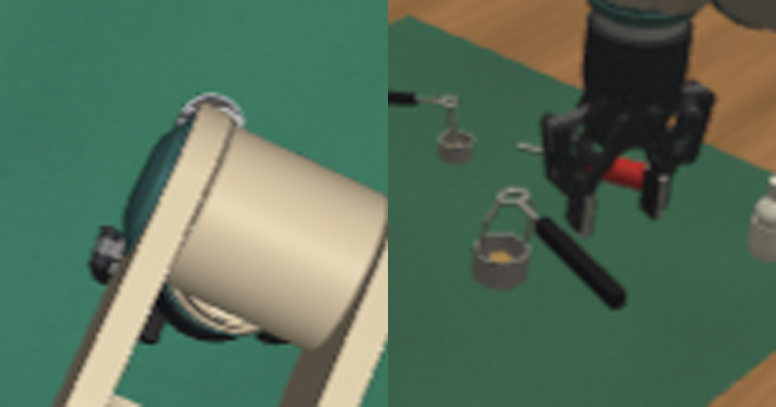

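The picture shows the fingers above the handle, straddling it (side crop tips ~(618,222), handle below at (604,284)). Descend and grip.

```bash
python3 -m jog '[0.1,0.2,-3.5,0,0,0,0.3, 0.1,0.2,-5.5,0,0,0,0.3, 0.1,0.2,-7.1,0,0,0,0.3, 0.1,0.2,-7.1,0,0,0,0.3, 0.1,0.2,-7.1,0,0,0,0.3]';  python3 -m jog '[0,0,0,0,0,0,-1, 0,0,0,0,0,0,-1, 0,0,0,0,0,0,-1, 0,0,0,0,0,0,-1, 0,0,0,0,0,0,-1]'; python3 -m jog '[0,0,0,0,0,0,-1, 0,0,0,0,0,0,-1, 0,0,0.5,0,0,0,-1, 0,0,1,0,0,0,-1,0,0,1,0,0,0,-1]'
```

```text
t: 3.45
tcp_pos: [0.4488, -0.1823, 0.068]
tcp_rot: [3.141, 0.0, -0.371]
ft_force: [1.0, 0.1, -0.0]
opening: 0.0552
gripper_force: 0.0
t: 3.87
tcp_pos: [0.4496, -0.1813, 0.0682]
tcp_rot: [3.141, -0.001, -0.369]
ft_force: [-0.4, 1.1, 2.6]
opening: 0.0131
gripper_force: 61.0
t: 4.28
tcp_pos: [0.4496, -0.1812, 0.0783]
tcp_rot: [3.141, -0.001, -0.369]
ft_force: [0.7, -0.5, -0.2]
opening: 0.0131
gripper_force: 60.5
```

```bash
python3 -m jog '[0,0,3,0,0,0,-1, 0,2,4.5,0,0,4,-1, 0,5.5,4.5,0,0,10,-1, 0,9,4.5,0,0,16,-1, 0.2,12,4.5,0,0,20,-1]';  python3 -m jog '[0,3,0,0,0,5,-1, 0,5.5,0,0,0,9,-1, 0.2,7.5,0,0,0,12,-1, 0.2,8,0,0,0,12.4,-1, 0.2,8,0,0,0,12.4,-1]'; python3 -m jog '[0,0,0,0,0,0,-1, 0,0,0,0,0,0,-1,0,0,0,0,0,0,-1]'
python3 - <<'E'
from h import *; from fit import W,q
T=get_image("top");S=get_image("side");o=observe();print(o["tcp_pos"],o["tcp_rot"],q)
a=np.hstack([cv2.resize(P["frame"][y:y+150,x:x+110],None,fx=3.6,fy=3.6,interpolation=cv2.INTER_CUBIC) for P,x,y in((T,240,90),(S,200,130))])
cv2.imwrite('pics/e.png',a[:,:,::-1])
t=np.array(o["tcp_pos"]);b=[t[0],t[1],o["tcp_rot"][2]];z=t[2]+.0187
for d in(-.0,.14): 
  p=W(b,(d,0,z));print(d,p,(proj(p,T)-(240,90))*3.6,(proj(p,S)-(200,130))*3.6+(396,0))
for q_ in("basket_ring","basket_grip","basket"): print(q_,[[(round(r["score"],2),np.round(r["position"],1)) for r in tip_of(q_,P)] for P in(T,S)])
E
```

```text
t: 4.7
tcp_pos: [0.4508, -0.0595, 0.1226]
tcp_rot: [-3.141, 0.0, -0.015]
ft_force: [0.3, -0.4, -1.2]
opening: 0.0132
gripper_force: 60.5
t: 5.12
tcp_pos: [0.4531, 0.0199, 0.1222]
tcp_rot: [-3.142, 0.001, 0.198]
ft_force: [0.1, 0.1, -1.1]
opening: 0.0127
gripper_force: 60.5
t: 5.37
tcp_pos: [0.4533, 0.0179, 0.1224]
tcp_rot: [3.141, 0.0, 0.194]
ft_force: [0.0, 0.0, -1.6]
opening: 0.0129
gripper_force: 60.5
[0.4533 0.0181 0.1224] [3.1414 0.0001 0.1947] [0.7283 0.0732 0.1958]
-0.0 [0.4533 0.0181 0.1411] [229.5696 504.7792] [871.899  289.4376]
0.14 [0.5907 0.0452 0.1411] [188.3686 306.4668] [708.8107 227.1146]
basket_ring [[(0.82, array([290.5, 176.8])), (0.75, array([443.6, 123.1])), (0.57, array([447.9, 303.5]))], [(0.73, array([462.8, 191.1])), (0.61, array([284.3, 193.4]))]]
basket_grip [[(0.81, array([500.1, 370.6])), (0.56, array([417.2,  91.1]))], [(0.85, array([335.6, 210.2])), (0.36, array([309.7, 146.6]))]]
basket [[(0.97, array([428.4, 299.7])), (0.82, array([437.1, 130.8])), (0.74, array([295.6, 179.2]))], [(0.93, array([283.5, 216.8])), (0.57, array([444.6, 225.9]))]]
```

View pics/e.png

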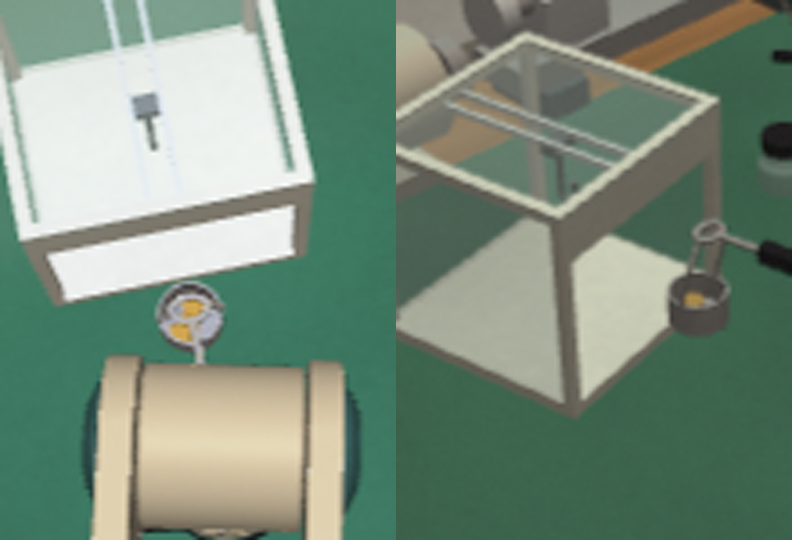

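The ring sits within about 3 mm of the predicted place (top crop (190,309), side crop (709,231)), slightly low. The hook tip is again at h ≈ −0.018. Entering level and low, then tilting.

```bash
python3 -m jog '[0,0.05,-1,0,0,0,-1, 0,0.05,-1.85,0,0,0,-1, 1.5,0.35,-1.85,0,0,0,-1, 3,0.65,-1.85,0,0,0,-1, 4.5,0.95,-1.85,0,0,0,-1]'; python3 -m jog '[1.5,0.3,0,0,0,0,-1, 3,0.6,0,0,0,0,-1, 4.4,0.87,0,0,0,0,-1, 4.9,0.97,0,0,0,0,-1, 4.9,0.97,0,0,0,0,-1]';python3 -m jog '[0,0,0,0,0,0,-1,0,0,0,0,0,0,-1]'
```

```text
t: 6.18
tcp_pos: [0.4983, 0.0285, 0.1025]
tcp_rot: [-3.141, 0.002, 0.196]
ft_force: [-0.1, 0.2, -0.8]
opening: 0.0127
gripper_force: 60.5
t: 6.6
tcp_pos: [0.5474, 0.0383, 0.1027]
tcp_rot: [-3.141, 0.002, 0.197]
ft_force: [0.2, -0.4, -0.9]
opening: 0.0125
gripper_force: 60.5
t: 6.77
tcp_pos: [0.5465, 0.038, 0.1035]
tcp_rot: [-3.142, 0.001, 0.196]
ft_force: [0.8, -0.2, -1.0]
opening: 0.0128
gripper_force: 60.5
```

```bash
python3 -m jog '[0.2,0.05,-0.3,0.5,-2.3,0,-1, 0.4,0.1,-0.55,0.9,-4.5,0,-1, 0.6,0.13,-0.8,1.4,-6.8,0,-1, 0.75,0.15,-1.1,1.8,-9,0,-1, 0.95,0.2,-1.35,2.2,-11.2,0,-1]'; python3 -m jog '[0.2,0.05,-0.3,0.5,-2.3,0,-1, 0.4,0.1,-0.55,0.9,-4.5,0,-1, 0.6,0.13,-0.8,1.4,-6.8,0,-1, 0.75,0.15,-1.1,1.8,-9,0,-1, 0.9,0.17,-1.25,2.2,-11.2,0,-1]';python3 -m jog '[0,0,0,0,0,0,-1,0,0,0,0,0,0,-1,0,0,0,0,0,0,-1]'
cat > st.py <<'E'
from h import *
from fit import W,q
from scipy.spatial.transform import Rotation as Ro
np.set_printoptions(precision=4,suppress=True)
def state():
    o=observe();R=Ro.from_euler('xyz',o["tcp_rot"]).as_matrix();C=Ro.from_euler('z',q[2]).as_matrix()
    t=C.T@(np.array(o["tcp_pos"])-[q[0],q[1],0]);R=C.T@R
    G=t-.0187*R[:,2];ax=np.cross([0,1,0],-R[:,2]);ax=ax/np.linalg.norm(ax);th=np.arctan2(ax[2],ax[0])
    ring=G+.14*ax-[0,0,.0025]
    return o,t,ring,th
if __name__=="__main__":
    o,t,r,th=state();print("tcp cab",t,"ring cab",r,"theta",th,"F cab",Ro.from_euler('z',-q[2]).apply(o["ft_force"]),o["t"])
E
python3 st.py
python3 - <<'E'
from st import *
o,t,r,th=state();T=get_image("top");S=get_image("side")
a=np.hstack([cv2.resize(P["frame"][y:y+100,x:x+72],None,fx=5.5,fy=5.5,interpolation=cv2.INTER_CUBIC) for P,x,y in((T,250,90),(S,220,145))])
cv2.imwrite('pics/f.png',a[:,:,::-1])
p=W(q,r);print((proj(p,T)-(250,90))*5.5,(proj(p,S)-(220,145))*5.5+(396,0))
for h in(-.021,-.015):
  p=W(q,(h,0,.14));print(h,(proj(p,T)-(250,90))*5.5,(proj(p,S)-(220,145))*5.5+(396,0))
E
```

```text
t: 7.18
tcp_pos: [0.5562, 0.0399, 0.0903]
tcp_rot: [3.141, -0.201, 0.196]
ft_force: [0.1, -0.2, -0.8]
opening: 0.0128
gripper_force: 60.5
t: 7.6
tcp_pos: [0.565, 0.0417, 0.0776]
tcp_rot: [3.14, -0.4, 0.196]
ft_force: [-0.9, -0.1, -1.0]
opening: 0.0131
gripper_force: 60.5
t: 7.85
tcp_pos: [0.5658, 0.0417, 0.0785]
tcp_rot: [3.14, -0.398, 0.197]
ft_force: [-0.2, 0.5, -1.1]
opening: 0.0129
gripper_force: 60.5
tcp cab [-0.1655  0.0007  0.0785] ring cab [-0.0437  0.0007  0.1475] theta 0.3981429156189394 F cab [-0.0684  0.5545 -1.1282] 7.85
[186.8038 263.146 ] [602.0581 194.3603]
-0.021 [179.6128 221.7733] [567.5528 192.462 ]
-0.015 [177.0702 209.5945] [558.1108 188.857 ]
```

View pics/f.png

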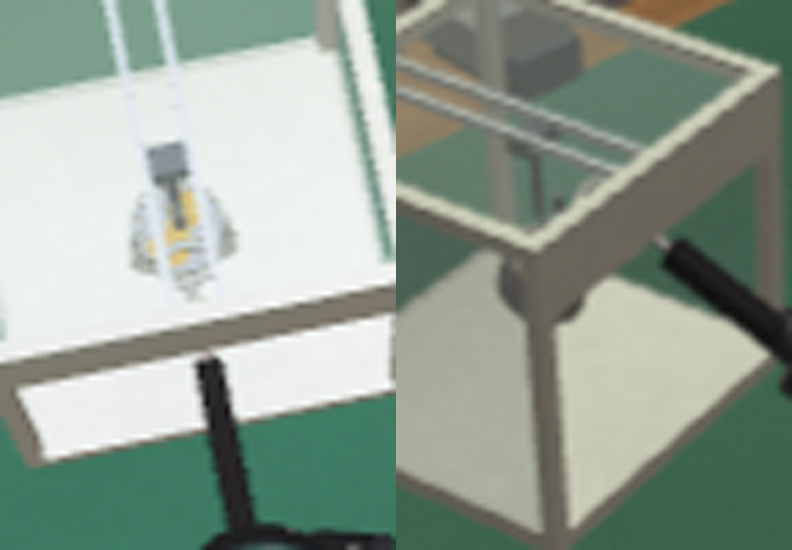

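The ring is behind the panel, tilted, level with and in front of the hook tip (top crop tip (180,222), ring (187,258)). Advancing, then feeling for the shank.

```bash
python3 -m jog '[0.5,0.1,0,0,0,0,-1, 0.9,0.18,0,0,0,0,-1, 1.3,0.25,0,0,0,0,-1, 1.6,0.3,0,0,0,0,-1, 1.77,0.34,0,0,0,0,-1]'; python3 st.py; python3 -m jog '[0.05,0.01,0,0,0,0,-1, 0.1,0.02,0,0,0,0,-1, 0.15,0.03,0,0,0,0,-1, 0.2,0.04,0,0,0,0,-1, 0.25,0.05,0,0,0,0,-1]';python3 st.py
```

```text
t: 8.37
tcp_pos: [0.584, 0.0453, 0.0779]
tcp_rot: [3.14, -0.398, 0.197]
ft_force: [0.3, -0.4, -1.0]
opening: 0.013
gripper_force: 60.5
tcp cab [-0.1469  0.0007  0.0779] ring cab [-0.0251  0.0007  0.1469] theta 0.39836296159939233 F cab [ 0.1819 -0.483  -0.9998] 8.3667
t: 8.78
tcp_pos: [0.586, 0.0457, 0.0779]
tcp_rot: [3.14, -0.398, 0.197]
ft_force: [-0.7, 0.9, -1.2]
opening: 0.0125
gripper_force: 60.5
tcp cab [-0.1449  0.0006  0.0779] ring cab [-0.0232  0.0007  0.147 ] theta 0.3983733885550809 F cab [-0.4875  0.9728 -1.1507] 8.7833
```

```bash
for i in 1 ; do python3 -m jog '[0.05,0.01,0,0,0,0,-1, 0.1,0.02,0,0,0,0,-1, 0.15,0.03,0,0,0,0,-1, 0.2,0.04,0,0,0,0,-1]' | grep ft; done;python3 st.py;  python3 -m jog '[0.05,0.01,0,0,0,0,-1, 0.1,0.02,0,0,0,0,-1]'|grep ft;python3 st.py;  python3 -m jog '[0.05,0.01,0,0,0,0,-1, 0.1,0.02,0,0,0,0,-1]'|grep ft;python3 st.py
```

```text
ft_force: [0.4, 0.5, -1.7]
tcp cab [-0.1428  0.0007  0.078 ] ring cab [-0.021   0.0007  0.147 ] theta 0.39847847184639085 F cab [ 0.5288  0.3596 -1.7072] 9.1167
ft_force: [-0.2, 0.9, -1.1]
tcp cab [-0.1418  0.0007  0.0779] ring cab [-0.02    0.0007  0.147 ] theta 0.39843124429509147 F cab [-0.0461  0.889  -1.0992] 9.2833
ft_force: [-0.2, -0.6, -1.1]
tcp cab [-0.1408  0.0007  0.0779] ring cab [-0.019   0.0007  0.147 ] theta 0.398389051203324 F cab [-0.2905 -0.5263 -1.0975] 9.45
```

```bash
python3 -m jog '[0.05,0.01,0,0,0,0,-1, 0.1,0.02,0,0,0,0,-1]'|grep ft;python3 st.py;  python3 -m jog '[0.05,0.01,0,0,0,0,-1, 0.1,0.02,0,0,0,0,-1]'|grep ft;python3 st.py
```

```text
ft_force: [-0.3, -0.3, -0.9]
tcp cab [-0.1398  0.0007  0.0779] ring cab [-0.018   0.0007  0.147 ] theta 0.39841065102724615 F cab [-0.3648 -0.2404 -0.9444] 9.6167
ft_force: [-0.6, 0.2, -0.5]
tcp cab [-0.1387  0.0007  0.078 ] ring cab [-0.0169  0.0007  0.147 ] theta 0.3984400326982879 F cab [-0.5394  0.2849 -0.5154] 9.7833
```

```bash
python3 -m jog '[0.05,0.01,0,0,0,0,-1, 0.1,0.02,0,0,0,0,-1]'|grep ft;python3 st.py
```

```text
ft_force: [1.1, 0.3, -1.8]
tcp cab [-0.1377  0.0007  0.0779] ring cab [-0.0159  0.0007  0.147 ] theta 0.3983873515934148 F cab [ 1.1645  0.0872 -1.8088] 9.95
```

```bash
python3 -m jog '[0.05,0.01,0,0,0,0,-1, 0.1,0.02,0,0,0,0,-1]'|grep ft;python3 st.py
```

```text
ft_force: [-4.1, -0.4, -1.5]
tcp cab [-0.1372  0.0007  0.0775] ring cab [-0.0153  0.0007  0.1464] theta 0.39705419160831723 F cab [-4.0431  0.4437 -1.5224] 10.1167
```

```bash
python3 -m jog '[0.05,0.01,0,0,0,0,-1, 0.1,0.02,0,0,0,0,-1]'|grep ft;python3 st.py
python3 - <<'E'
from st import *
o,t,r,th=state();T=get_image("top");S=get_image("side")
a=np.hstack([cv2.resize(P["frame"][y:y+75,x:x+50],None,fx=8,fy=8,interpolation=cv2.INTER_CUBIC) for P,x,y in((T,260,90),(S,225,150))])
cv2.imwrite('pics/g.png',a[:,:,::-1])
p=W(q,r);print((proj(p,T)-(260,90))*8,(proj(p,S)-(225,150))*8+(400,0))
E
```

```text
ft_force: [-7.3, -1.4, -2.1]
tcp cab [-0.1367  0.0008  0.0769] ring cab [-0.0147  0.0008  0.1456] theta 0.395434452523295 F cab [-7.461   0.0155 -2.0675] 10.2833
[173.8767 298.3919] [592.8754 221.8382]
```

View pics/g.png

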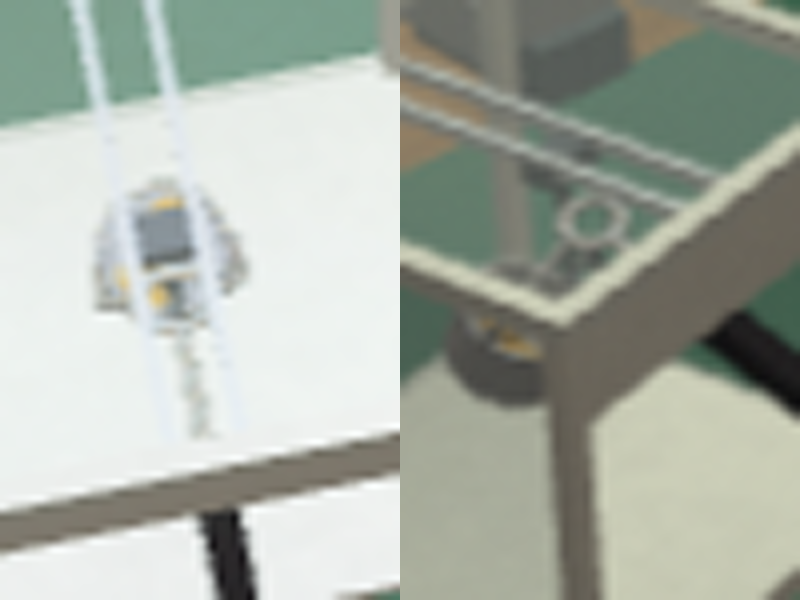

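The ring met the shank at ring x ≈ −0.0155 (h ≈ −0.016) and stands over the tip (ring at side crop (592,220), as predicted). Back off to ease the force, then lower.

```bash
python3 -m jog '[-0.14,-0.03,0,0,0,0,-1, -0.25,-0.05,0,0,0,0,-1, -0.25,-0.05,0,0,0,0,-1]'|grep ft;python3 st.py;  python3 -m jog '[0,0,-0.15,0,0,0,-1, 0,0,-0.3,0,0,0,-1,0,0,-0.45,0,0,0,-1,0,0,-0.6,0,0,0,-1,0,0,-0.7,0,0,0,-1]'|grep ft;python3 st.py
```

```text
ft_force: [-0.0, 0.5, -1.1]
tcp cab [-0.138   0.0006  0.0783] ring cab [-0.0163  0.0007  0.1475] theta 0.39945242803008874 F cab [ 0.0505  0.4558 -1.1275] 10.6333
ft_force: [-0.1, -0.5, -0.6]
tcp cab [-0.1384  0.0007  0.0706] ring cab [-0.0165  0.0007  0.1396] theta 0.39809697165096886 F cab [-0.1835 -0.5058 -0.6332] 11.05
```

```bash
python3 -m jog '[0,0,-0.1,0,0,0,-1, 0,0,-0.2,0,0,0,-1,0,0,-0.3,0,0,0,-1]'|grep ft;python3 st.py
```

```text
ft_force: [-0.6, -0.2, -1.1]
tcp cab [-0.1383  0.0007  0.0679] ring cab [-0.0165  0.0007  0.1369] theta 0.39844991971793997 F cab [-0.6444 -0.1059 -1.126 ] 11.3
```

```bash
python3 -m jog '[0,0,-0.1,0,0,0,-1, 0,0,-0.2,0,0,0,-1,0,0,-0.3,0,0,0,-1]'|grep ft;python3 st.py
```

```text
ft_force: [0.2, 0.1, -1.1]
tcp cab [-0.1383  0.0007  0.0649] ring cab [-0.0165  0.0007  0.1339] theta 0.39845594175152066 F cab [ 0.2478  0.0447 -1.1477] 11.55
```

```bash
python3 -m jog '[0,0,-0.1,0,0,0,-1, 0,0,-0.2,0,0,0,-1,0,0,-0.3,0,0,0,-1]'|grep ft;python3 st.py
```

```text
ft_force: [-0.1, 0.1, -0.7]
tcp cab [-0.1383  0.0007  0.0619] ring cab [-0.0165  0.0007  0.1309] theta 0.39843426621428807 F cab [-0.0703  0.1216 -0.6609] 11.8
```

```bash
python3 -m jog '[0,0,-0.1,0,0,0,-1, 0,0,-0.2,0,0,0,-1,0,0,-0.3,0,0,0,-1]'|grep ft;python3 st.py
```

```text
ft_force: [0.0, 0.6, -1.3]
tcp cab [-0.1383  0.0007  0.0588] ring cab [-0.0165  0.0007  0.1279] theta 0.39837952286477246 F cab [ 0.1446  0.6321 -1.2797] 12.05
```

```bash
python3 -m jog '[0,0,-0.15,0,0,0,-1, 0,0,-0.3,0,0,0,-1,0,0,-0.4,0,0,0,-1,0,0,-0.4,0,0,0,-1]'|grep ft;python3 st.py
```

```text
ft_force: [0.0, 0.1, -1.2]
tcp cab [-0.1385  0.0007  0.0545] ring cab [-0.0167  0.0007  0.1235] theta 0.3978183115867679 F cab [ 0.0399  0.082  -1.2314] 12.3833
```

```bash
python3 -m jog '[0,0,-0.1,0,0,0,-1, 0,0,-0.15,0,0,0,-1]'|grep ft;python3 st.py
```

```text
ft_force: [-0.4, -0.2, -1.2]
tcp cab [-0.1382  0.0007  0.0534] ring cab [-0.0165  0.0007  0.1225] theta 0.39849855198040834 F cab [-0.4404 -0.0782 -1.2328] 12.55
```

In the throat with no contact. Now I tilt back to about 0.12 rad, pivoting about the ring's far wire.

```bash
python3 -m jog '[-0.18,-0.04,0.37,-0.3,1.6,0,-1, -0.36,-0.07,0.75,-0.6,3.1,0,-1, -0.54,-0.11,1.13,-0.9,4.7,0,-1, -0.72,-0.15,1.5,-1.25,6.3,0,-1, -0.9,-0.18,1.88,-1.56,7.87,0,-1]'|grep ft;python3 st.py
```

```text
ft_force: [0.5, -0.2, -1.2]
tcp cab [-0.1475  0.0006  0.0726] ring cab [-0.0168  0.0006  0.1238] theta 0.25731543738120904 F cab [ 0.4312 -0.2667 -1.2026] 12.9667
```

```bash
python3 -m jog '[-0.13,-0.03,0.4,-0.3,1.6,0,-1, -0.26,-0.05,0.8,-0.6,3.1,0,-1, -0.38,-0.08,1.2,-0.9,4.7,0,-1, -0.51,-0.1,1.6,-1.25,6.3,0,-1, -0.64,-0.13,2,-1.56,7.87,0,-1]'|grep ft;python3 st.py; python3 -m jog '[0,0,0,0,0,0,-1,0,0,0,0,0,0,-1]'|grep ft;python3 st.py
```

```text
ft_force: [-0.4, 0.4, -1.9]
tcp cab [-0.1539  0.0006  0.0925] ring cab [-0.0171  0.0006  0.125 ] theta 0.11736893475412535 F cab [-0.3363  0.4741 -1.8521] 13.3833
ft_force: [-0.4, 0.4, -1.7]
tcp cab [-0.1536  0.0006  0.0923] ring cab [-0.0168  0.0006  0.1251] theta 0.1196861022028147 F cab [-0.3344  0.4245 -1.651 ] 13.55
```

```bash
python3 -m jog '[0,0,-0.05,0,0,0,-1, 0,0,-0.1,0,0,0,-1,0,0,-0.1,0,0,0,-1]'|grep ft;python3 st.py; python3 -m jog '[0,0,-0.05,0,0,0,-1, 0,0,-0.1,0,0,0,-1,0,0,-0.1,0,0,0,-1]'|grep ft;python3 st.py
```

```text
ft_force: [0.2, -0.8, -1.2]
tcp cab [-0.1543  0.0007  0.0907] ring cab [-0.0175  0.0007  0.1233] theta 0.1179394712551346 F cab [ 0.0695 -0.8112 -1.2221] 13.8
ft_force: [0.6, 0.0, -1.3]
tcp cab [-0.154   0.0006  0.0902] ring cab [-0.0172  0.0006  0.1228] theta 0.11838498770900435 F cab [ 0.5561 -0.0726 -1.3147] 14.05
```

```bash
python3 -m jog '[0,0,-0.05,0,0,0,-1, 0,0,-0.1,0,0,0,-1,0,0,-0.1,0,0,0,-1]'|grep ft;python3 st.py
```

```text
ft_force: [-0.2, -0.1, 0.3]
tcp cab [-0.1539  0.0006  0.0894] ring cab [-0.0171  0.0006  0.122 ] theta 0.11884667613682057 F cab [-0.1818 -0.0218  0.3048] 14.3
```

Contact at the seat (the weight is being taken). Release gently.

```bash
python3 -m jog '[0,0,-0.03,0,0,0,-0.65, 0,0,-0.03,0,0,0,-0.6, 0,0,-0.03,0,0,0,-0.55,0,0,-0.03,0,0,0,-0.5,0,0,-0.03,0,0,0,-0.4]';python3 -m jog '[0,0,0,0,0,0,-0.2, 0,0,0,0,0,0,0,0,0,0,0,0,0,0.1,0,0,0,0,0,0,0.1,0,0,0,0,0,0,0.1]'
python3 - <<'E'
from st import *
o,t,r,th=state();S=get_image("side");T=get_image("top")
a=np.hstack([cv2.resize(P["frame"][y:y+100,x:x+66],None,fx=6,fy=6,interpolation=cv2.INTER_CUBIC) for P,x,y in((T,255,95),(S,225,150))])
cv2.imwrite('pics/i.png',a[:,:,::-1])
p=W(q,r);print((proj(p,T)-(255,95))*6,(proj(p,S)-(225,150))*6+(396,0))
E
```

```text
t: 14.72
tcp_pos: [0.5772, 0.0439, 0.089]
tcp_rot: [3.141, -0.119, 0.197]
ft_force: [0.4, -0.3, 0.2]
opening: 0.0257
gripper_force: 0.0
t: 15.13
tcp_pos: [0.5771, 0.0439, 0.0889]
tcp_rot: [3.141, -0.118, 0.197]
ft_force: [0.4, -0.2, 0.1]
opening: 0.0469
gripper_force: 0.0
[165.4467 218.4407] [547.9451 211.2778]
```

View pics/i.png

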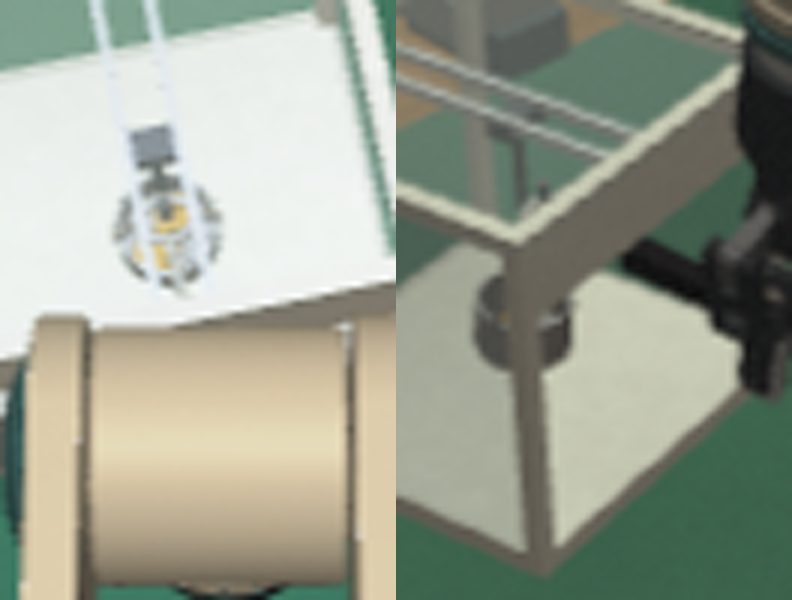

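The basket hangs on the hook (ring hidden at side crop (548,211), cup clear of the floor at (523,320)) and the fingers are open around the handle. Withdrawing along the tool axis.

```bash
python3 -m jog '[-0.1,-0.02,0.8,0,0,0,0.1, -0.24,-0.05,2,0,0,0,0.1, -0.4,-0.08,3.5,0,0,0,0.1, -0.6,-0.12,5,0,0,0,0.1, -0.8,-0.16,6.5,0,0,0,0.1]';python3 -m jog '[-1,0,1.5,0,0,0,0.1, -3,0,3,0,0,0,0.1, -6,-1,5,0,0,0,0.1, -9,-2,6,0,0,0,0.1,-10,-2,6,0,0,0,0.1]';python3 -m jog '[0,0,0,0,0,0,0.1,0,0,0,0,0,0,0.1,0,0,0,0,0,0,0.1,0,0,0,0,0,0,0.1,0,0,0,0,0,0,0.1]'
python3 - <<'E'
from st import *
import time
S=get_image("side");T=get_image("top")
print([[(round(r["score"],2),np.round(r["position"],1)) for r in tip_of("basket_ring",P)] for P in (T,S)])
o=[cv2.resize(P["frame"][y:y+100,x:x+66],None,fx=6,fy=6,interpolation=cv2.INTER_CUBIC) for P,x,y in((T,255,95),(S,225,150))]
cv2.imwrite('pics/j.png',np.hstack(o)[:,:,::-1])
p0=S
E
python3 -m jog '[0,0,0,0,0,0,0.1,0,0,0,0,0,0,0.1,0,0,0,0,0,0,0.1,0,0,0,0,0,0,0.1]' | head -1
python3 - <<'E'
from h import *
a=cv2.imread('pics/j.png')[:,:,::-1].astype(int)
S=get_image("side");T=get_image("top")
o=np.hstack([cv2.resize(P["frame"][y:y+100,x:x+66],None,fx=6,fy=6,interpolation=cv2.INTER_CUBIC) for P,x,y in((T,255,95),(S,225,150))])
print("change",np.abs(a-o).max(),(np.abs(a-o).max(2)>25).sum())
E
```

```text
t: 15.65
tcp_pos: [0.5692, 0.0422, 0.1562]
tcp_rot: [3.14, -0.12, 0.197]
ft_force: [0.4, 0.6, -0.5]
opening: 0.0474
gripper_force: 0.0
t: 16.07
tcp_pos: [0.4678, 0.0213, 0.2185]
tcp_rot: [3.139, -0.124, 0.196]
ft_force: [-0.2, -0.4, 0.3]
opening: 0.0474
gripper_force: 0.0
t: 16.48
tcp_pos: [0.4694, 0.0224, 0.2134]
tcp_rot: [3.141, -0.117, 0.197]
ft_force: [0.7, -0.1, 0.5]
opening: 0.0473
gripper_force: 0.0
[[(0.92, array([448.8, 303.2])), (0.78, array([437.7, 122.8]))], [(0.83, array([463.9, 192.6]))]]
t: 17.02
change 57 568
```

View pics/j.png

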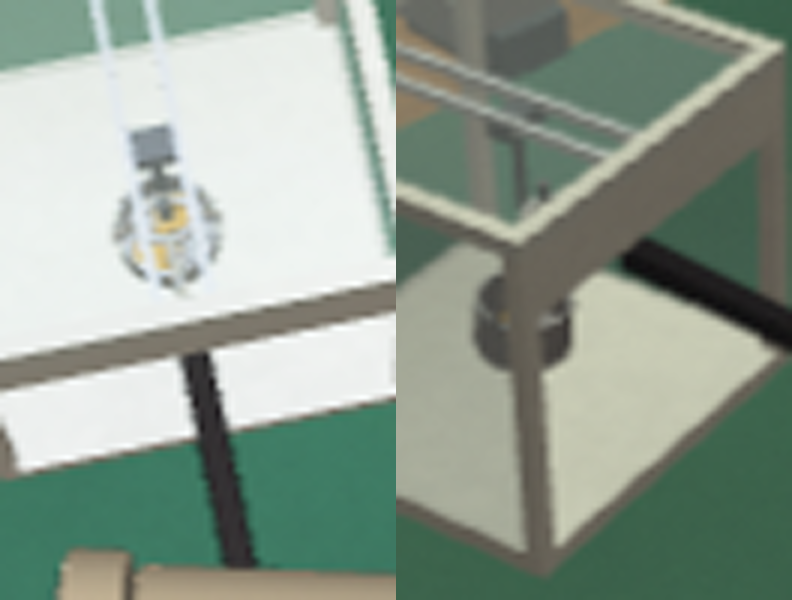

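It hangs free on the hook, with the gripper clear. I'll let any swing die out before handing in.

```bash
for i in 1 2 3 4 5 6 7 8; do python3 -m jog '[0,0,0,0,0,0,0.1,0,0,0,0,0,0,0.1,0,0,0,0,0,0,0.1,0,0,0,0,0,0,0.1,0,0,0,0,0,0,0.1]' >/dev/null; done
python3 - <<'E'
from h import *
import pickle
pickle.dump([get_image("side")["frame"],get_image("top")["frame"]],open('k.pkl','wb'))
E
python3 -m jog '[0,0,0,0,0,0,0.1,0,0,0,0,0,0,0.1,0,0,0,0,0,0,0.1]' | head -1
python3 - <<'E'
from h import *
import pickle
k=pickle.load(open('k.pkl','rb'))
for n,(f,(x,y,w,h)) in zip(("side","top"),((k[0],(225,150,80,100)),(k[1],(255,90,60,85)))):
    d=np.abs(get_image(n)["frame"].astype(int)-f)[y:y+h,x:x+w].max(2);print(n,d.max(),(d>20).sum())
E
```

```text
t: 20.8
side 6 0
top 2 0
```

Nothing in the pictures moves any more. Handing in.

```bash
python3 -c "
from cell import finish_job
print(finish_job())"
```

```text
the job is handed in; nothing more can be done
None
```

The middle-sized basket hangs by its ring on the cabinet hook, released and still, with the gripper clear; I handed the job in at about 21 s, the hook force while feeling for it read at most about 7.5 N, and no verdict came back.

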